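# Stand the oiled drawer fronts on end to dry

## Task

The two oak drawer fronts lying in a pile have just been oiled: take them off the pile, the upper one first, and stand each one upright on its narrow end on the floor of an empty drip tray, one to a tray, free-standing and not leaning. Leave the front that already stands in its tray, and the tools and containers on the bench, where they are.

Things in the scene. Friction and masses are not known exactly. Their poses are not given: they have to be found in the camera images.
- front_top: oak frame-and-panel drawer front, 130 long (its x) x 62 wide (its y) x 20 thick (its z), 0.11 kg; origin at its centre. Lies flat as the upper of the pile of two, centre about 60 above the bench, its end nearer the robot sticking out about 35 beyond the lower one's end
- front_low: oak frame-and-panel drawer front, 130 long (its x) x 62 wide (its y) x 20 thick (its z), 0.11 kg; origin at its centre. Lies flat as the lower of the pile, centre 40 above the bench, on two wooden bearers 30 high and 44 wide (narrower than the front); its end nearer the robot overhangs the bearers by about 9
- front_dry: a third drawer front of the same kind, already standing on its end in the middle of the third tray; must stay as it is. Its z is the 130 mm length (vertical), its y the 62 mm width, its x the 20 mm thickness; origin at its centre
- bearers: the two bearers fixed to the bench under the pile, 22 x 44 x 30 high each, at x = -30 and x = +60 in this body's frame; origin between them, on the bench
- tray_a_in (a point): centre of the inner floor (4 above the bench) of an empty square metal drip tray, fixed to the bench: 116 x 116 outside, 108 x 108 inside, rim 14 above the bench, walls 4; axes along its sides
- tray_b_in (a point): the same point of a second empty drip tray, same size
- tray_c_in (a point): the same point of the third drip tray, same size, in which the third front already stands
- chisel: bystander: bench chisel lying on the bench, 240 long, 26 wide and 26 high at the wooden handle (its +x half), thin steel blade along -x; origin at the middle of its length, on the bench
- plane: bystander: small steel block plane with brass cap and wooden knob, 160 x 50, 55 high, long along its x; origin at the centre of its underside
- sanding_block: bystander: cork sanding block 110 x 64 x 34 high, long along its x; origin at the centre of its underside
- mallet: bystander: round wooden carver's mallet standing on its head, 96 across, 240 high; origin at the centre of its underside
- oil_tin: bystander: round grey tin, 84 across, 120 high, standing; origin at the centre of its underside
- square: bystander: try square lying flat: wooden stock 115 long (along its y) x 22 x 20 high, steel blade 150 long along its +x, 3 thick; origin at the middle of the stock, on the bench
- jar: bystander: small amber glass jar with a steel lid, 60 across, 65 high, standing; origin at the centre of its underside

How it is judged:
On the way:
1. the upper front is standing on end, free, in an empty tray while the lower one still lies flat ((((angle between front_top's own x axis and vertical below 0.07 rad or angle between front_top's own x axis and vertical above 3.0716 rad) and x of front_top in the frame of tray_a_in between -0.05 and 0.05 m and y of front_top in the frame of tray_a_in between -0.05 and 0.05 m and z of front_top in the frame of tray_a_in between 0.06 and 0.07 m and linear speed of front_top below 0.03 m/s and angular speed of front_top below 0.4 rad/s) or ((angle between front_top's own x axis and vertical below 0.07 rad or angle between front_top's own x axis and vertical above 3.0716 rad) and x of front_top in the frame of tray_b_in between -0.05 and 0.05 m and y of front_top in the frame of tray_b_in between -0.05 and 0.05 m and z of front_top in the frame of tray_b_in between 0.06 and 0.07 m and linear speed of front_top below 0.03 m/s and angular speed of front_top below 0.4 rad/s)) and contact force between the fingers and front_top below 0.1 N and height (world z) of front_low below 0.05 m), for 0.1 s.
At the end, for the whole second after the job is handed in: Each of the two fronts stands at rest on a narrow end (long axis within 0.07 rad of vertical) on the floor of a formerly empty tray, its centre within 50 mm of the tray's centre along each side and 60 to 70 mm above the tray's floor, one front in each of the two trays ((((angle between front_top's own x axis and vertical below 0.07 rad or angle between front_top's own x axis and vertical above 3.0716 rad) and x of front_top in the frame of tray_a_in between -0.05 and 0.05 m and y of front_top in the frame of tray_a_in between -0.05 and 0.05 m and z of front_top in the frame of tray_a_in between 0.06 and 0.07 m and linear speed of each of front_top, front_low below 0.03 m/s and angular speed of each of front_top, front_low below 0.4 rad/s and (angle between front_low's own x axis and vertical below 0.07 rad or angle between front_low's own x axis and vertical above 3.0716 rad) and x of front_low in the frame of tray_b_in between -0.05 and 0.05 m and y of front_low in the frame of tray_b_in between -0.05 and 0.05 m and z of front_low in the frame of tray_b_in between 0.06 and 0.07 m) or ((angle between front_top's own x axis and vertical below 0.07 rad or angle between front_top's own x axis and vertical above 3.0716 rad) and x of front_top in the frame of tray_b_in between -0.05 and 0.05 m and y of front_top in the frame of tray_b_in between -0.05 and 0.05 m and z of front_top in the frame of tray_b_in between 0.06 and 0.07 m and linear speed of each of front_top, front_low below 0.03 m/s and angular speed of each of front_top, front_low below 0.4 rad/s and (angle between front_low's own x axis and vertical below 0.07 rad or angle between front_low's own x axis and vertical above 3.0716 rad) and x of front_low in the frame of tray_a_in between -0.05 and 0.05 m and y of front_low in the frame of tray_a_in between -0.05 and 0.05 m and z of front_low in the frame of tray_a_in between 0.06 and 0.07 m))); the robot touches nothing.
It fails at once if the front that was already standing is shifted more than 20 mm or tipped more than 0.2 rad (distance of front_dry from where it was at the start of the episode above 0.02 m or angle between front_dry's own z axis and vertical above 0.2 rad).
It fails at once if a tool or container on the bench is shifted more than 25 mm (distance of any of chisel, plane, sanding_block, mallet, oil_tin, square, jar from where it was at the start of the episode above 0.025 m).
It also fails if it takes over 67 s, if anything falls off the work surface, if the arm or the gripper's body presses on something with over 40 N, if the wrist force passes 120 N, or if a joint passes its speed limit or range.

## Robot

A 7-joint arm with a two-finger parallel gripper is mounted at the origin on the work surface. World frame = base frame: x ahead of the robot, y to its left, z up, the work surface at z = 0. Lengths are in m, angles in rad, forces in N, time in s.
With the tool pointing down it reaches from about 0.4 to 0.875 m from the base axis. Payload 4.4 kg.
Tool frame: the origin (TCP) lies midway between the tips of the shut fingers; the grasp point (between the pads) lies 19 mm behind it; z points along the fingers, y is the line along which they close (so a half turn about z gives the same grasp; the last joint's range is limited). The gripper opens to 85 mm and grips with 20 to 120 N. Pads are 22 mm wide; open, the fingers measure 114 mm over their backs; the gripper's body (76 mm by 85 mm) begins 54 mm behind the grasp point. The pads swing forward as they close: fully open they stand 13 mm farther back than shut.
Start: joints at [-1.301, 0.628, 0.038, 1.517, -0.027, 0.996, -0.02], TCP at [0.214, 0.614, 0.231] pointing down, gripper open.
Joint ranges: [-3.06, 3.06], [-0.37, 2.12], [-1.25, 1.32], [0.18, 2.47], [-1.1, 4.24], [0.23, 1.98], [-2.94, 2.94]. Speed limits (rad/s): [2.57, 2.57, 3.14, 3.14, 3.14, 3.14, 3.14].

## Interface

Orientations are given as a unit quaternion [w, x, y, z].
In Python, from bench import manip gives the robot as it stands.
- The arm moves only by the tool servo_tool, never from a script. Its argument "motion" is a list of rows, each an object with "dp": the shift along the tool's x, y, z in units of 20 cm (1.0 is 20 cm), a list of three; "turn": the turn, a rotation vector about the tool's x, y, z in units of 30 degrees (1.0 is 30 degrees), a list of three. In form: [{"dp": [dx, dy, dz], "turn": [wx, wy, wz]}, ...]. A call has exactly 10 rows; each row shifts and turns the commanded pose from where the row before left it, along the tool's axes as they then stand; what a row does not reach is not made up. A row lasts 1/12 s, in which the tool goes at most 41.7 mm and 7.16 degrees, less where a joint would pass 70% of its speed; a pose out of reach is approached as far as the arm can. A call with a number of a shift or a turn outside -1 to 1 is refused whole. A call with a gripper value outside its range is refused whole. "hand" is the opening, from -1 (shut) to 1 (fully open), set as the call begins (left out, the last holds). The fingers move at their own pace and stop on an object; "squeeze" is the grip in N (left out, the last holds). Time passes only in rows, so rows that do not move let the fingers close, or fill a call up. It gives the time, the measured TCP pose, the force, the opening and the grip force at its end, in the units of the state.
- manip.sense(): the state, without advancing time (a new reading comes with each control period).
- manip.camera(name): name is "scene" or "side" or "wrist"; returns a dict with "pixels" (480x640x3 uint8, red, green, blue), "fx", "fy", "cx", "cy" (pixels), "pose" (4x4, takes a point from camera to world coordinates); the wrist camera has in their place "tool_from_camera" (4x4, takes a point from camera to tool coordinates, whose origin is the TCP and whose axes are the flange's). Camera axes: x right, y down, z forward; pixel columns grow to the right and rows downward; lengths in m; the calibration is good to about 2 mm. A picture is of the moment at which its call begins: read the wrist's pose just before it. There is no depth.
- manip.finish_job(): hands the job in; it is judged then, once.
The state is a dict: "clock": time; "joint_positions": joint angles; "joint_vel": joint speeds; "effort": joint torques, N m; "position": TCP position; "eef_rot": TCP orientation; "contact_force": force on the tool from outside, world axes, zero at the start; "moment": the same for the moment, N m; "opening": finger opening in m; "grip_force": force on a finger pad.
Only numpy, scipy, OpenCV 4.12 (cv2) and the standard library are available. Lean on these libraries where they do the work, as an engineer would, in place of code of your own. Each camera call takes 0.05 s, during which the arm holds its last target. There are 200 camera calls.

## Working session

There is one attempt and no reset: what is moved stays moved. The work goes in short steps, Python scripts to look and compute and a tool call to move; the robot and the scene stay as the last step left them, time stands still between calls to the robot, and variables do not carry over. Pictures are saved under pics/ and viewed, at most 10 in all, crops included, and the job is handed in when it is done.

Besides the shell and the picture viewer there is one more tool, called after "Emit:" as name(argument=value, ...), one argument or row to a line, values as JSON. servo_tool: Moves the arm, as the interface text tells. Shifts and turns lie within -1 to 1; 1 stands for 20 cm of shift or 30 degrees of turn. Its arguments: {"type":"object","properties":{"motion":{"type":"array"},"hand":{"type":"number"},"squeeze":{"type":"number"}},"required":["motion"]}

```bash
mkdir -p pics; ls; python3 - <<'E'
from bench import manip
import cv2,numpy as np,pickle
s=manip.sense();print({k:np.round(v,3) for k,v in s.items()})
d={}
for n in("scene","side","wrist"):
    c=manip.camera(n);d[n]=c
    cv2.imwrite(f"pics/{n}0.png",c["pixels"][:,:,::-1])
    print(n,c["fx"],c["cx"],c["cy"],np.round(c.get("pose",c.get("tool_from_camera")),3).tolist())
pickle.dump((s,d),open("d0.pkl","wb"))
E
```

```text
pics
{'clock': np.float64(0.0), 'joint_positions': array([-1.301,  0.629,  0.038,  1.518, -0.027,  0.996, -0.02 ]), 'joint_vel': array([-0.   ,  0.   ,  0.001, -0.001,  0.   ,  0.   ,  0.001]), 'effort': array([-0.0000e+00, -5.6341e+01,  1.2270e+00, -1.9345e+01,  1.1000e-02,
        1.0000e-02,  0.0000e+00]), 'position': array([0.214, 0.613, 0.23 ]), 'eef_rot': array([-0.   ,  0.167,  0.986, -0.001]), 'contact_force': array([-0.306, -0.051, -1.007]), 'moment': array([0.016, 0.006, 0.044]), 'grip_force': np.float64(0.0), 'opening': np.float64(0.085)}
scene 484.0964474037029 327.36218046265543 235.50022038771607 [[0.832, 0.479, -0.279, 0.899], [0.555, -0.715, 0.426, -0.613], [0.005, -0.509, -0.861, 1.137], [0.0, 0.0, 0.0, 1.0]]
side 542.7191497358318 323.19980802188417 236.94020677635098 [[0.831, -0.273, 0.485, -0.043], [-0.556, -0.425, 0.714, -0.998], [0.012, -0.863, -0.505, 0.738], [0.0, 0.0, 0.0, 1.0]]
wrist 366.5356671800944 317.935377068834 240.87136590810712 [[0.0, -0.963, -0.269, 0.068], [1.0, -0.0, 0.001, -0.001], [-0.001, -0.269, 0.963, -0.142], [0.0, 0.0, 0.0, 1.0]]
```

View pics/scene0.png

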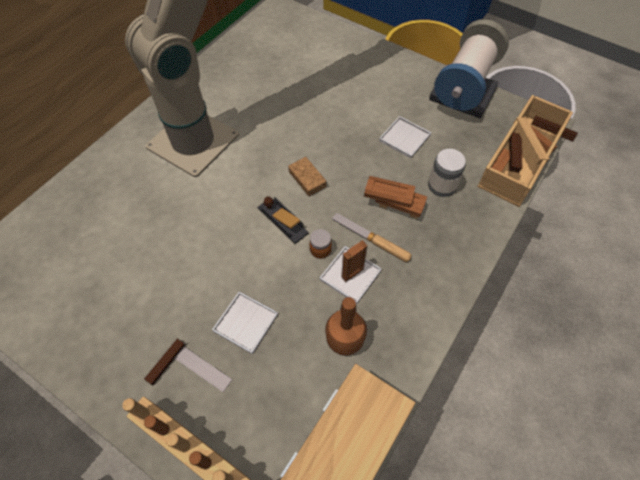

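View pics/side0.png

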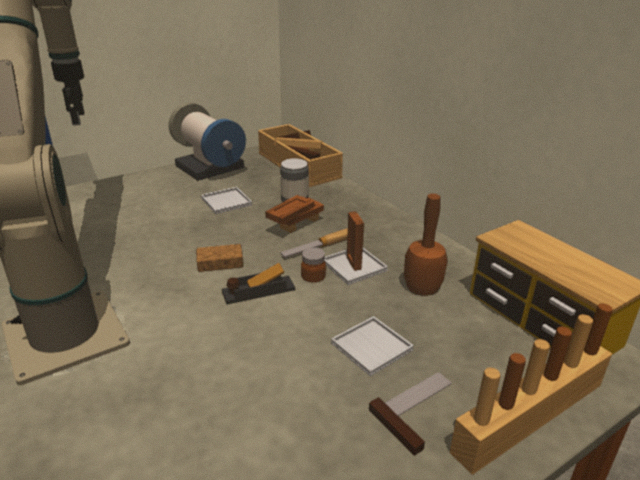

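The scene view shows the pile at about (395,195). The empty trays are at (405,136) and (246,321), and the dry front is in its tray at (351,268). The side view agrees: trays at (226,199) and (372,344), pile at (295,210). Next I'll measure them.

```bash
cat > h.py <<'E'
import numpy as np,cv2
def ray(c,uv,T=None):
    T=np.array(c["pose"]) if T is None else T
    d=T[:3,:3]@[(uv[0]-c["cx"])/c["fx"],(uv[1]-c["cy"])/c["fy"],1]
    return T[:3,3],d
def onz(c,uv,z,T=None):
    o,d=ray(c,uv,T);return (o+d*(z-o[2])/d[2])
def boxes(c,mask,win,z):
    x0,y0,x1,y1=win;m=np.zeros_like(mask);m[y0:y1,x0:x1]=mask[y0:y1,x0:x1]
    k,_=cv2.findContours(m,cv2.RETR_EXTERNAL,cv2.CHAIN_APPROX_NONE)
    k=max(k,key=cv2.contourArea)[:,0]
    P=np.array([onz(c,p,z)[:2] for p in k],np.float32)*1000
    return cv2.minAreaRect(P),k
E
python3 - <<'E'
import pickle,cv2,numpy as np
from h import *
s,d=pickle.load(open("d0.pkl","rb"))
for n,wins in(("scene",[(375,110,435,160),(205,285,285,355)]),("side",[(195,180,260,218),(325,310,420,376)])):
    c=d[n];hsv=cv2.cvtColor(c["pixels"],cv2.COLOR_RGB2HSV)
    m=((hsv[...,1]<45)&(hsv[...,2]>125)).astype(np.uint8)*255
    m=cv2.morphologyEx(m,cv2.MORPH_CLOSE,np.ones((5,5)))
    for w in wins:
        r,k=boxes(c,m,w,.012);print(n,w,np.round(r[0]),np.round(r[1]),round(r[2],1))
a=d["scene"]["pixels"][165:225,350:440];b=d["side"]["pixels"][185:245,250:340]
im=[cv2.resize(x,None,fx=8,fy=8,interpolation=cv2.INTER_CUBIC)[:,:,::-1] for x in(a,b)]
cv2.imwrite("pics/crop.png",cv2.resize(np.vstack(im),(450,600)) if 0 else np.hstack([cv2.resize(i,(400,267)) for i in im]))
# base / rough
print([np.round(onz(d["scene"],p,z)[:2],3).tolist() for p,z in(((195,150),0),((395,195),.06),((448,175),.06),((320,245),.03),((351,273),.01),((346,332),.05))])
E
```

```text
scene (375, 110, 435, 160) [532. 382.] [188. 211.] 30.8
scene (205, 285, 285, 355) [ 493. -368.] [209. 178.] 33.8
side (195, 180, 260, 218) [538. 380.] [123. 118.] 86.7
side (325, 310, 420, 376) [ 506. -370.] [120. 124.] 3.8
[[0.028, -0.023], [0.632, 0.129], [0.721, 0.271], [0.54, -0.1], [0.647, -0.115], [0.728, -0.269]]
```

View pics/crop.png

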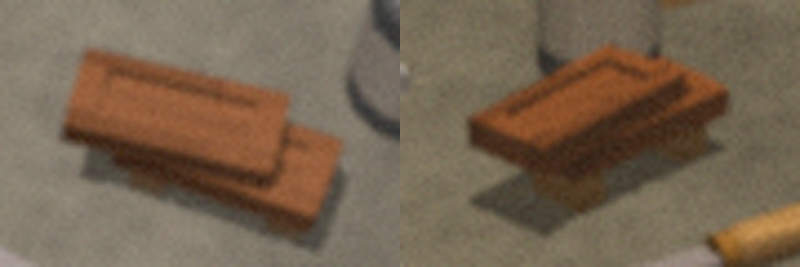

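Both trays and the pile are located. The crop shows the top face of the upper front, with scene corners near (370,176), (415,186), (412,204) and (365,193). I'll compute its axis and plan the first move.

```bash
python3 - <<'E'
import pickle
from h import *
s,d=pickle.load(open("d0.pkl","rb"))
sc=lambda u,v:(350+u/4.444,165+v/4.444)
si=lambda u,v:(250+(u-400)/4.444,185+v/4.444)
for n,f,P in(("scene",sc,[(88,50),(292,95),(275,172),(68,125)]),("side",si,[(470,125),(613,47),(690,78),(565,155)])):
    print(n,[np.round(onz(d[n],f(*p),.07)[:2],3).tolist() for p in P])
print([(k,np.round(onz(d["scene"],p,z)[:2],3).tolist()) for k,p,z in(("block",(308,175),.02),("square",(166,362),.01),("sqblade end",(225,385),0),("tin",(450,160),.12),("mallet",(348,305),.24),("plane",(283,219),.03))])
E
```

```text
scene [[0.545, 0.139], [0.667, 0.179], [0.686, 0.123], [0.564, 0.083]]
side [[0.54, 0.129], [0.666, 0.173], [0.683, 0.111], [0.568, 0.067]]
[('block', [0.377, 0.078]), ('square', [0.411, -0.552]), ('sqblade end', [0.557, -0.515]), ('tin', [0.712, 0.271]), ('mallet', [0.731, -0.28]), ('plane', [0.411, -0.089])]
```

Emit:
servo_tool(
  motion=[
    {"dp": [-0.167,-0.117,0.01],"turn": [0,0,0]},
    {"dp": [-0.167,-0.117,0.01],"turn": [0,0,0]},
    {"dp": [-0.167,-0.117,0.01],"turn": [0,0,0]},
    {"dp": [-0.167,-0.117,0.01],"turn": [0,0,0]},
    {"dp": [-0.167,-0.117,0.01],"turn": [0,0,0]},
    {"dp": [-0.167,-0.117,0.01],"turn": [0,0,0]},
    {"dp": [-0.167,-0.117,0.01],"turn": [0,0,0]},
    {"dp": [-0.167,-0.117,0.01],"turn": [0,0,0]},
    {"dp": [-0.167,-0.117,0.01],"turn": [0,0,0]},
    {"dp": [-0.167,-0.117,0.01],"turn": [0,0,0]},
  ],
  hand=1,
)

```text
clock: 0.98
position: [0.4531, 0.2809, 0.2112]
eef_rot: [-0.0, 0.167, 0.986, -0.0]
contact_force: [0.3, 1.2, -0.1]
opening: 0.085
grip_force: 0.0
```

Emit:
servo_tool(
  motion=[
    {"dp": [-0.167,-0.117,0.01],"turn": [0,0,0]},
    {"dp": [-0.167,-0.117,0.01],"turn": [0,0,0]},
    {"dp": [-0.167,-0.117,0.01],"turn": [0,0,0]},
    {"dp": [-0.167,-0.117,0.01],"turn": [0,0,0]},
    {"dp": [-0.167,-0.117,0.01],"turn": [0,0,0]},
    {"dp": [0,0,0],"turn": [0,0,-0.23]},
    {"dp": [0,0,0],"turn": [0,0,-0.23]},
    {"dp": [0,0,0],"turn": [0,0,-0.23]},
    {"dp": [0,0,0],"turn": [0,0,-0.23]},
    {"dp": [0,0,0],"turn": [0,0,-0.23]},
  ],
)

```text
clock: 1.82
position: [0.5713, 0.117, 0.201]
eef_rot: [-0.0, -0.136, 0.991, 0.0]
contact_force: [-0.2, 0.1, -0.2]
opening: 0.0854
grip_force: 0.0
```

```bash
cat >> h.py <<'E'
from scipy.spatial.transform import Rotation as Rn
def TT(s):
    T=np.eye(4);q=s["eef_rot"];T[:3,:3]=Rn.from_quat([q[1],q[2],q[3],q[0]]).as_matrix();T[:3,3]=s["position"];return T
def rep(s):
    T=TT(s);print("t",round(float(s["clock"]),2),"q",np.round(s["joint_positions"],2),"p",np.round(s["position"],4),"x",np.round(T[:3,0],3),"y",np.round(T[:3,1],3),"z",np.round(T[:3,2],3),"F",np.round(s["contact_force"],1),"op",round(float(s["opening"]),4),"g",round(float(s["grip_force"]),1))
E
python3 - <<'E'
from bench import manip
from h import *
import pickle
s=manip.sense();rep(s);c=manip.camera("wrist")
pickle.dump((s,c),open("w1.pkl","wb"));cv2.imwrite("pics/w1.png",c["pixels"][:,:,::-1])
E
```

```text
t 1.82 q [-0.16  0.57 -0.13  1.74  0.1   0.84  1.5 ] p [0.5713 0.117  0.201 ] x [-0.963 -0.269  0.001] y [-0.269  0.963  0.   ] z [-0.001 -0.    -1.   ] F [-0.2  0.1 -0.2] op 0.0854 g 0.0
```

View pics/w1.png

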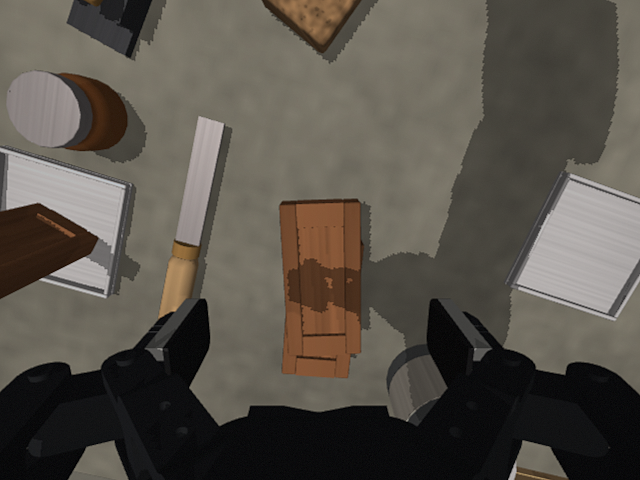

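The wrist view shows the top front with near corners at about (281,204) and (359,202) and far right corner at (359,354). The lower front extends to row 377, columns 284 to 349. Tray A is at the right, near (590,250).

```bash
python3 - <<'E'
import pickle
from h import *
s,c=pickle.load(open("w1.pkl","rb"))
T=TT(s)@np.array(c["tool_from_camera"])
iT=np.linalg.inv(TT(s))
for k,p,z in(("tnl",(281,204),.07),("tnr",(359,202),.07),("tfr",(359,354),.07),("lfl",(284,374),.05),("lfr",(348,377),.05)):
    P=onz(c,p,z,T);print(k,np.round(P[:2],4),"tool",np.round((iT@np.r_[P,1])[:3],4))
im=c["pixels"][190:390,260:380]
cv2.imwrite("pics/w1c.png",cv2.resize(im,None,fx=3,fy=3)[:,:,::-1])
E
```

```text
tnl [0.5587 0.0845] tool [ 0.0209 -0.028   0.131 ]
tnr [0.5415 0.1406] tool [0.0224 0.0308 0.131 ]
tfr [0.6656 0.1793] tool [-0.1076  0.0347  0.1309]
lfl [0.7159 0.1246] tool [-0.1414 -0.0315  0.1509]
lfr [0.7032 0.1826] tool [-0.1447  0.0278  0.1509]
```

View pics/w1c.png

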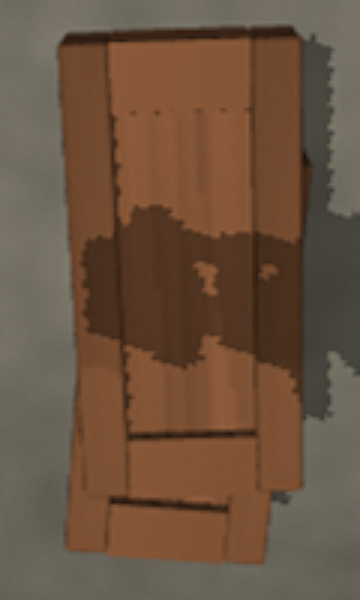

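Emit:
servo_tool(
  motion=[
    {"dp": [0.028,0.009,0.1],"turn": [0,0,-0.053]},
    {"dp": [0,0,0.14],"turn": [0,0,0]},
    {"dp": [0,0,0.14],"turn": [0,0,0]},
    {"dp": [0,0,0.14],"turn": [0,0,0]},
    {"dp": [0,0,0.14],"turn": [0,0,0]},
    {"dp": [0,0,0.1],"turn": [0,0,0]},
    {"dp": [0,0,0.06],"turn": [0,0,0]},
    {"dp": [0,0,0.02],"turn": [0,0,0]},
    {"dp": [0,0,0],"turn": [0,0,0]},
    {"dp": [0,0,0],"turn": [0,0,0]},
  ],
  hand=1,
)

```text
clock: 2.7
position: [0.5663, 0.1177, 0.0341]
eef_rot: [0.001, -0.146, 0.989, 0.0]
contact_force: [-0.1, -0.4, 0.6]
opening: 0.0856
grip_force: 0.0
```

Emit:
servo_tool(
  motion=[
    {"dp": [0,0,0],"turn": [0,0,0]},
    {"dp": [0,0,0],"turn": [0,0,0]},
    {"dp": [0,0,0],"turn": [0,0,0]},
    {"dp": [0,0,0],"turn": [0,0,0]},
    {"dp": [0,0,0],"turn": [0,0,0]},
    {"dp": [0,0,0],"turn": [0,0,0]},
    {"dp": [0,0,0],"turn": [0,0,0]},
    {"dp": [0,0,0],"turn": [0,0,0]},
    {"dp": [0,0,0],"turn": [0,0,0]},
    {"dp": [0,0,0],"turn": [0,0,0]},
  ],
  hand=-1,
  squeeze=60,
)

```text
clock: 3.53
position: [0.5666, 0.1177, 0.0349]
eef_rot: [0.001, -0.146, 0.989, 0.0]
contact_force: [-1.3, -1.1, 5.4]
opening: 0.0613
grip_force: 63.8
```

Emit:
servo_tool(
  motion=[
    {"dp": [0,0,-0.05],"turn": [0,0,0]},
    {"dp": [0,0,-0.1],"turn": [0,0,0]},
    {"dp": [0,0,-0.15],"turn": [0,0,0]},
    {"dp": [0,0,-0.2],"turn": [0,0,0]},
    {"dp": [0,0,-0.2],"turn": [0,0,0]},
    {"dp": [0,0,-0.2],"turn": [0,0,0]},
    {"dp": [0,0,-0.2],"turn": [0,0,0]},
    {"dp": [0,0,-0.2],"turn": [0,0,0]},
    {"dp": [0,0,-0.15],"turn": [0,0,0]},
    {"dp": [0,0,0],"turn": [0,0,0]},
  ],
)

```text
clock: 4.37
position: [0.5688, 0.1184, 0.3316]
eef_rot: [0.007, -0.146, 0.989, 0.001]
contact_force: [0.5, 0.6, -1.6]
opening: 0.0612
grip_force: 65.4
```

```bash
python3 - <<'E'
from bench import manip
from h import *
s=manip.sense();rep(s);c=manip.camera("side")
cv2.imwrite("pics/s1.png",c["pixels"][0:300,100:500,::-1])
E
```

```text
t 4.37 q [-0.15  0.43 -0.15  1.59  0.07  1.12  1.54] p [0.5688 0.1184 0.3316] x [-0.957 -0.29  -0.014] y [-0.29   0.957 -0.001] z [ 0.014  0.003 -1.   ] F [ 0.5  0.6 -1.6] op 0.0612 g 65.4
```

View pics/s1.png

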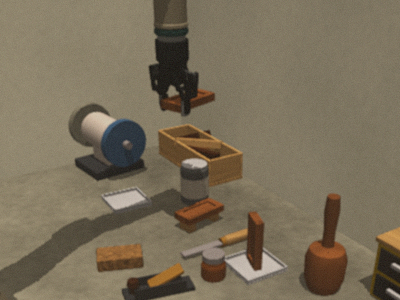

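The front is held flat at about (190,98) in the crop, and the lower front stays on its bearers. I'll compute the reorientation to standing: tool x up, tool z at azimuth about -55°.

```bash
cat >> h.py <<'E'
def goal(az):
    a=np.radians(az);z=np.array([np.cos(a),np.sin(a),0]);x=np.array([0,0,1.]);return np.c_[x,np.cross(z,x),z]
def todo(s,az,p=None):
    T=TT(s);R=T[:3,:3];v=Rn.from_matrix(R.T@goal(az)).as_rotvec()
    print("turn units",np.round(v/np.radians(30),3),"rows",np.degrees(np.linalg.norm(v))/7.16)
    if p is not None: print("dp now-axes",np.round(R.T@(np.array(p)-T[:3,3])/.2,3),"goal-axes",np.round(goal(az).T@(np.array(p)-T[:3,3])/.2,3))
E
python3 - <<'E'
from bench import manip
from h import *
s=manip.sense()
for a in(-70,-55,-40):todo(s,a,[.45,.3,.34])
E
```

```text
turn units [ 2.378  2.27  -2.4  ] rows 17.053765109647575
dp now-axes [ 0.297  1.041 -0.063] goal-axes [ 0.06   0.24  -1.056]
turn units [ 2.738  2.    -2.763] rows 18.323478519783418
dp now-axes [ 0.297  1.041 -0.063] goal-axes [ 0.06  -0.042 -1.082]
turn units [ 3.085  1.683 -3.113] rows 19.669187457327975
dp now-axes [ 0.297  1.041 -0.063] goal-axes [ 0.06  -0.32  -1.034]
```

Emit:
servo_tool(
  motion=[
    {"dp": [0,0,0],"turn": [0.137,0.1,-0.138]},
    {"dp": [0,0,0],"turn": [0.137,0.1,-0.138]},
    {"dp": [0,0,0],"turn": [0.137,0.1,-0.138]},
    {"dp": [0,0,0],"turn": [0.137,0.1,-0.138]},
    {"dp": [0,0,0],"turn": [0.137,0.1,-0.138]},
    {"dp": [0,0,0],"turn": [0.137,0.1,-0.138]},
    {"dp": [0,0,0],"turn": [0.137,0.1,-0.138]},
    {"dp": [0,0,0],"turn": [0.137,0.1,-0.138]},
    {"dp": [0,0,0],"turn": [0.137,0.1,-0.138]},
    {"dp": [0,0,0],"turn": [0.137,0.1,-0.138]},
  ],
)

```text
clock: 5.25
position: [0.5653, 0.1179, 0.3224]
eef_rot: [-0.197, -0.463, 0.779, -0.373]
contact_force: [-0.2, -0.5, -1.1]
opening: 0.0609
grip_force: 65.5
```

```bash
python3 - <<'E'
from bench import manip
from h import *
s=manip.sense();rep(s);todo(s,-55,[.45,.3,.34])
E
```

```text
t 5.25 q [-0.59  0.7  -0.11  1.48  0.73  1.6   1.72] p [0.5653 0.1179 0.3224] x [-0.494 -0.575  0.652] y [-0.869  0.292 -0.4  ] z [ 0.039 -0.764 -0.644] F [-0.2 -0.5 -1.1] op 0.0609 g 65.5
turn units [ 1.367  0.995 -1.356] rows 9.080240270877637
dp now-axes [-0.182  0.732 -0.775] goal-axes [ 0.088 -0.05  -1.077]
```

Emit:
servo_tool(
  motion=[
    {"dp": [0,0,0],"turn": [0.137,0.1,-0.136]},
    {"dp": [0,0,0],"turn": [0.137,0.1,-0.136]},
    {"dp": [0,0,0],"turn": [0.137,0.1,-0.136]},
    {"dp": [0,0,0],"turn": [0.137,0.1,-0.136]},
    {"dp": [0,0,0],"turn": [0.137,0.1,-0.136]},
    {"dp": [0,0,0],"turn": [0.137,0.1,-0.136]},
    {"dp": [0,0,0],"turn": [0.137,0.1,-0.136]},
    {"dp": [0,0,0],"turn": [0.137,0.1,-0.136]},
    {"dp": [0,0,0],"turn": [0.137,0.1,-0.136]},
    {"dp": [0,0,0],"turn": [0.137,0.1,-0.136]},
  ],
)

```text
clock: 6.08
position: [0.5653, 0.1181, 0.3221]
eef_rot: [0.327, 0.628, -0.325, 0.627]
contact_force: [0.7, -0.3, -0.8]
opening: 0.061
grip_force: 65.6
```

```bash
python3 - <<'E'
from bench import manip
from h import *
s=manip.sense();rep(s);todo(s,-55,[.535,.381,.25])
E
```

```text
t 6.08 q [-0.85  0.89 -0.06  1.96  1.32  1.69  1.84] p [0.5653 0.1181 0.3221] x [0.002 0.003 1.   ] y [-0.818 -0.575  0.003] z [ 0.575 -0.818  0.001] F [ 0.7 -0.3 -0.8] op 0.061 g 65.6
turn units [-0.004 -0.002  0.007] rows 0.032276654337075966
dp now-axes [-0.357 -0.633 -1.163] goal-axes [-0.36  -0.63  -1.164]
```

Emit:
servo_tool(
  motion=[
    {"dp": [-0.036,-0.063,-0.104],"turn": [0,0,0]},
    {"dp": [-0.036,-0.063,-0.104],"turn": [0,0,0]},
    {"dp": [-0.036,-0.063,-0.104],"turn": [0,0,0]},
    {"dp": [-0.036,-0.063,-0.104],"turn": [0,0,0]},
    {"dp": [-0.036,-0.063,-0.104],"turn": [0,0,0]},
    {"dp": [-0.036,-0.063,-0.104],"turn": [0,0,0]},
    {"dp": [-0.036,-0.063,-0.104],"turn": [0,0,0]},
    {"dp": [-0.036,-0.063,-0.104],"turn": [0,0,0]},
    {"dp": [-0.036,-0.063,-0.104],"turn": [0,0,0]},
    {"dp": [-0.036,-0.063,-0.104],"turn": [0,0,0]},
  ],
)

```text
clock: 6.92
position: [0.55, 0.3609, 0.2498]
eef_rot: [0.328, 0.627, -0.327, 0.627]
contact_force: [0.9, -0.1, -1.0]
opening: 0.0613
grip_force: 65.6
```

```bash
python3 - <<'E'
from bench import manip
from h import *
s=manip.sense();rep(s);todo(s,-55,[.549,.36,.13])
a=manip.camera("scene");b=manip.camera("side")
print([np.round(onz(a,p,0)[:2],3) for p in((432,98),(480,115),(498,75))])
w=manip.camera("wrist")
cv2.imwrite("pics/p1.png",np.vstack([np.hstack([cv2.resize(a["pixels"][40:240,250:500],(400,320)),cv2.resize(b["pixels"][30:270,100:400],(400,320))]),np.hstack([cv2.resize(w["pixels"],(373,280)),np.zeros((280,427,3),np.uint8)])])[:,:,::-1])
E
```

```text
t 6.92 q [-1.07  1.16 -0.08  1.36  1.19  1.91  2.11] p [0.55   0.3609 0.2498] x [0.001 0.    1.   ] y [-0.821 -0.571  0.001] z [ 0.571 -0.821 -0.   ] F [ 0.9 -0.1 -1. ] op 0.0613 g 65.6
turn units [0.005 0.    0.002] rows 0.02358632820653795
dp now-axes [-0.599  0.006  0.001] goal-axes [-0.599  0.007  0.001]
[array([0.525, 0.578]), array([0.688, 0.596]), array([0.66 , 0.801])]
```

View pics/p1.png

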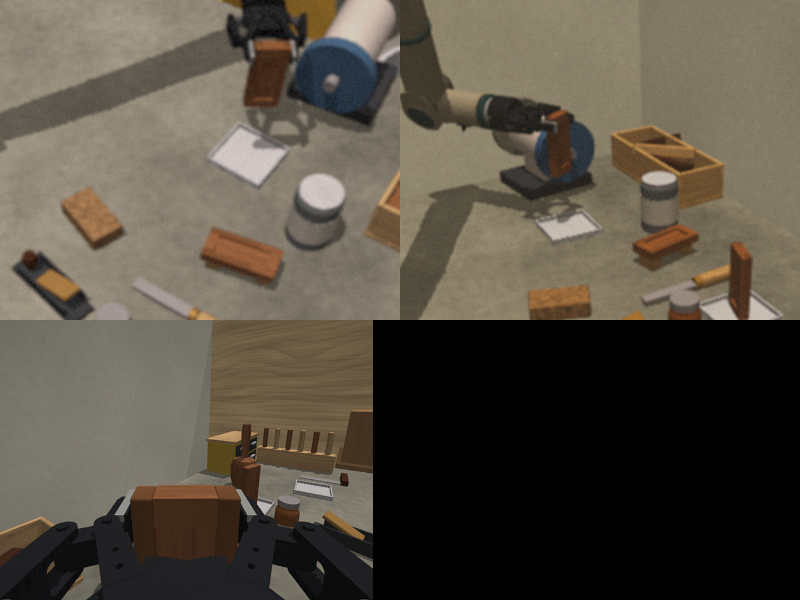

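All three views show the front hanging upright over tray A. Joint 6 is close to its limit, so I'll yaw the tool outward while lowering.

Emit:
servo_tool(
  motion=[
    {"dp": [0,0,0],"turn": [0.166,0,0]},
    {"dp": [0,0,0],"turn": [0.166,0,0]},
    {"dp": [0,0,0],"turn": [0.166,0,0]},
    {"dp": [0,0,0],"turn": [0.166,0,0]},
    {"dp": [0,0,0],"turn": [0.166,0,0]},
    {"dp": [-0.11,-0.01,0],"turn": [0,0,0]},
    {"dp": [-0.11,-0.01,0],"turn": [0,0,0]},
    {"dp": [-0.11,-0.01,0.01],"turn": [0,0,0]},
    {"dp": [-0.11,-0.01,0],"turn": [0,0,0]},
    {"dp": [-0.1,-0.01,0],"turn": [0,0,0]},
  ],
)

```text
clock: 7.9
position: [0.5578, 0.3662, 0.1424]
eef_rot: [0.185, 0.682, -0.185, 0.683]
contact_force: [1.0, 0.9, -1.1]
opening: 0.0613
grip_force: 65.7
```

```bash
python3 - <<'E'
from bench import manip
from h import *
s=manip.sense();rep(s);todo(s,-30,[.5567,.3685,.12])
a=manip.camera("scene");b=manip.camera("side")
cv2.imwrite("pics/p2.png",np.hstack([cv2.resize(a["pixels"][70:190,340:490],(400,320)),cv2.resize(b["pixels"][110:230,160:310],(400,320))])[:,:,::-1])
E
```

```text
t 7.9 q [-1.12  1.24 -0.09  1.71  1.48  1.68  1.75] p [0.5578 0.3662 0.1424] x [-0.001  0.001  1.   ] y [-0.505 -0.863  0.   ] z [ 0.863 -0.505  0.001] F [ 1.   0.9 -1.1] op 0.0613 g 65.7
turn units [ 0.011 -0.002  0.   ] rows 0.04823197559447035
dp now-axes [-0.112 -0.007 -0.01 ] goal-axes [-0.112 -0.007 -0.01 ]
```

View pics/p2.png

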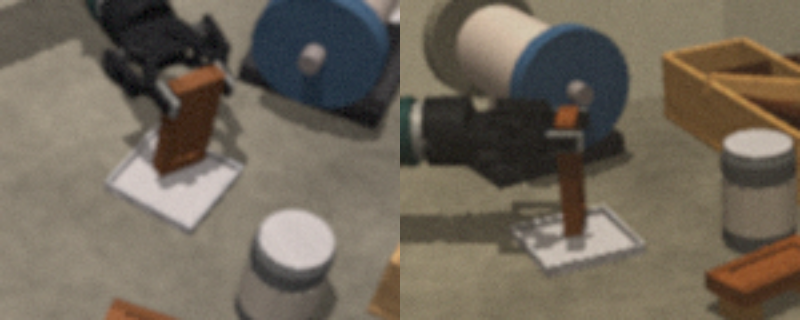

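Emit:
servo_tool(
  motion=[
    {"dp": [-0.025,0,0],"turn": [0,0,0]},
    {"dp": [-0.025,0,0],"turn": [0,0,0]},
    {"dp": [-0.025,0,0],"turn": [0,0,0]},
    {"dp": [-0.015,0,0],"turn": [0,0,0]},
    {"dp": [-0.01,0,0],"turn": [0,0,0]},
    {"dp": [-0.005,0,0],"turn": [0,0,0]},
    {"dp": [-0.005,0,0],"turn": [0,0,0]},
    {"dp": [-0.005,0,0],"turn": [0,0,0]},
    {"dp": [0,0,0],"turn": [0,0,0]},
    {"dp": [0,0,0],"turn": [0,0,0]},
  ],
)

```text
clock: 8.83
position: [0.5575, 0.3679, 0.1205]
eef_rot: [0.184, 0.682, -0.185, 0.683]
contact_force: [0.5, 0.6, -1.4]
opening: 0.0613
grip_force: 65.7
```

```bash
python3 - <<'E'
from bench import manip
from h import *
s=manip.sense();rep(s)
E
```

```text
t 8.83 q [-1.12  1.28 -0.09  1.69  1.48  1.68  1.73] p [0.5575 0.3679 0.1205] x [-0.002 -0.     1.   ] y [-0.504 -0.864 -0.001] z [ 0.864 -0.504  0.002] F [ 0.5  0.6 -1.4] op 0.0613 g 65.7
```

No contact yet, so I'll lower slowly.

Emit:
servo_tool(
  motion=[
    {"dp": [-0.004,0,0],"turn": [0,0,0]},
    {"dp": [-0.004,0,0],"turn": [0,0,0]},
    {"dp": [-0.004,0,0],"turn": [0,0,0]},
    {"dp": [-0.004,0,0],"turn": [0,0,0]},
    {"dp": [0,0,0],"turn": [0,0,0]},
    {"dp": [0,0,0],"turn": [0,0,0]},
    {"dp": [0,0,0],"turn": [0,0,0]},
    {"dp": [0,0,0],"turn": [0,0,0]},
    {"dp": [0,0,0],"turn": [0,0,0]},
    {"dp": [0,0,0],"turn": [0,0,0]},
  ],
)

```text
clock: 9.67
position: [0.5575, 0.3678, 0.1176]
eef_rot: [0.184, 0.682, -0.185, 0.683]
contact_force: [-0.8, -0.2, 2.4]
opening: 0.0612
grip_force: 65.7
```

Emit:
servo_tool(
  motion=[
    {"dp": [0,0,0],"turn": [0,0,0]},
    {"dp": [0,0,0],"turn": [0,0,0]},
    {"dp": [0,0,0],"turn": [0,0,0]},
    {"dp": [0,0,0],"turn": [0,0,0]},
    {"dp": [0,0,0],"turn": [0,0,0]},
    {"dp": [0,0,0],"turn": [0,0,0]},
    {"dp": [0,0,0],"turn": [0,0,0]},
    {"dp": [0,0,0],"turn": [0,0,0]},
    {"dp": [0,0,0],"turn": [0,0,0]},
    {"dp": [0,0,0],"turn": [0,0,0]},
  ],
  hand=1,
)

```text
clock: 10.5
position: [0.5575, 0.3679, 0.1172]
eef_rot: [0.184, 0.682, -0.185, 0.683]
contact_force: [0.1, 0.2, -0.3]
opening: 0.0854
grip_force: 0.0
```

Emit:
servo_tool(
  motion=[
    {"dp": [0,0,-0.03],"turn": [0,0,0]},
    {"dp": [0,0,-0.06],"turn": [0,0,0]},
    {"dp": [0,0,-0.1],"turn": [0,0,0]},
    {"dp": [0,0,-0.15],"turn": [0,0,0]},
    {"dp": [0.05,0,-0.15],"turn": [0,0,0]},
    {"dp": [0.2,0,0],"turn": [0,0,0]},
    {"dp": [0.2,0,0],"turn": [0,0,0]},
    {"dp": [0.2,0,0],"turn": [0,0,0]},
    {"dp": [0.2,0,0],"turn": [0,0,0]},
    {"dp": [0.2,0,0],"turn": [0,0,0]},
  ],
)

```text
clock: 11.33
position: [0.4711, 0.4179, 0.3287]
eef_rot: [0.184, 0.682, -0.184, 0.683]
contact_force: [0.1, 1.5, -0.5]
opening: 0.0855
grip_force: 0.0
```

```bash
python3 - <<'E'
from bench import manip
from h import *
s=manip.sense();rep(s)
T=TT(s);R=T[:3,:3]
# goal: tool down with x=-d, d az 13
a=np.radians(13.5);x=np.array([-np.cos(a),-np.sin(a),0]);z=np.array([0,0,-1.]);G=np.c_[x,np.cross(z,x),z]
v=Rn.from_matrix(R.T@G).as_rotvec()/np.radians(30);print("turn",np.round(v,3),np.linalg.norm(v)*30/7.16)
for P in([.6,.13,.33],):print(np.round(G.T@(np.array(P)-T[:3,3])/.2,3),np.round(R.T@(np.array(P)-T[:3,3])/.2,3))
a=manip.camera("scene");b=manip.camera("side")
cv2.imwrite("pics/p3.png",np.hstack([cv2.resize(a["pixels"][70:220,340:490],(400,400)),cv2.resize(b["pixels"][110:260,190:340],(400,400))])[:,:,::-1])
E
```

```text
t 11.33 q [-1.24  0.93 -0.17  1.75  1.36  1.82  1.99] p [0.4711 0.4179 0.3287] x [-0.001 -0.     1.   ] y [-0.503 -0.864 -0.001] z [ 0.864 -0.503  0.001] F [ 0.1  1.5 -0.5] op 0.0855 g 0.0
turn [-3.392 -1.358  3.388] 20.87712609156864
[-0.291 -1.55  -0.007] [0.006 0.92  1.281]
```

View pics/p3.png

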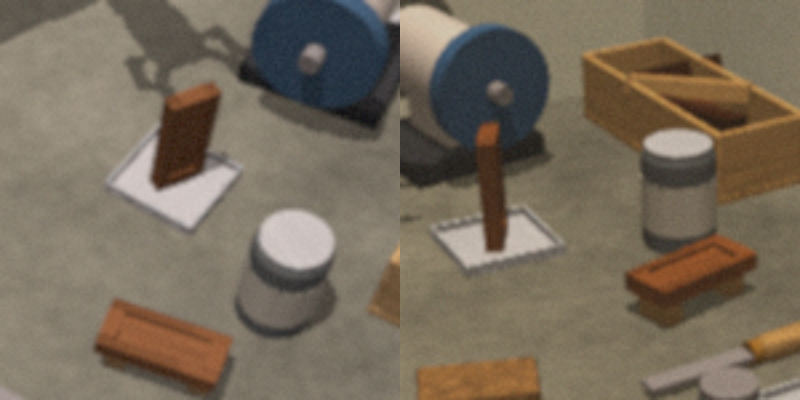

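The front stands free in tray A and the low front is still on its bearers. Now I'll bring the tool back to pointing down over the low front.

Emit:
servo_tool(
  motion=[
    {"dp": [0,0,0],"turn": [-0.154,-0.062,0.154]},
    {"dp": [0,0,0],"turn": [-0.154,-0.062,0.154]},
    {"dp": [0,0,0],"turn": [-0.154,-0.062,0.154]},
    {"dp": [0,0,0],"turn": [-0.154,-0.062,0.154]},
    {"dp": [0,0,0],"turn": [-0.154,-0.062,0.154]},
    {"dp": [0,0,0],"turn": [-0.154,-0.062,0.154]},
    {"dp": [0,0,0],"turn": [-0.154,-0.062,0.154]},
    {"dp": [0,0,0],"turn": [-0.154,-0.062,0.154]},
    {"dp": [0,0,0],"turn": [-0.154,-0.062,0.154]},
    {"dp": [0,0,0],"turn": [-0.154,-0.062,0.154]},
  ],
)

```text
clock: 12.27
position: [0.471, 0.4187, 0.326]
eef_rot: [-0.124, -0.53, 0.702, -0.46]
contact_force: [0.3, -0.9, -0.8]
opening: 0.0855
grip_force: 0.0
```

Emit:
servo_tool(
  motion=[
    {"dp": [0,0,0],"turn": [-0.154,-0.062,0.154]},
    {"dp": [0,0,0],"turn": [-0.154,-0.062,0.154]},
    {"dp": [0,0,0],"turn": [-0.154,-0.062,0.154]},
    {"dp": [0,0,0],"turn": [-0.154,-0.062,0.154]},
    {"dp": [0,0,0],"turn": [-0.154,-0.062,0.154]},
    {"dp": [0,0,0],"turn": [-0.154,-0.062,0.154]},
    {"dp": [0,0,0],"turn": [-0.154,-0.062,0.154]},
    {"dp": [0,0,0],"turn": [-0.154,-0.062,0.154]},
    {"dp": [0,0,0],"turn": [-0.154,-0.062,0.154]},
    {"dp": [0,0,0],"turn": [-0.154,-0.062,0.154]},
  ],
)

```text
clock: 13.1
position: [0.4715, 0.4182, 0.3269]
eef_rot: [-0.022, -0.195, 0.977, -0.081]
contact_force: [0.3, -0.2, -0.2]
opening: 0.0853
grip_force: 0.0
```

```bash
cat >> h.py <<'E'
def down(s,az,P):
    T=TT(s);R=T[:3,:3];a=np.radians(az);x=np.array([-np.cos(a),-np.sin(a),0]);z=np.array([0,0,-1.]);G=np.c_[x,np.cross(z,x),z]
    print("turn",np.round(Rn.from_matrix(R.T@G).as_rotvec()/np.radians(30),3),"dp goal",np.round(G.T@(np.array(P)-T[:3,3])/.2,3),"now",np.round(R.T@(np.array(P)-T[:3,3])/.2,3))
E
python3 - <<'E'
from bench import manip
from h import *
s=manip.sense();rep(s);down(s,13.5,[.6,.13,.25])
E
```

```text
t 13.1 q [-0.73  0.6  -0.18  1.32  0.2   1.38  1.03] p [0.4715 0.4182 0.3269] x [-0.923 -0.378  0.074] y [-0.385  0.911 -0.15 ] z [-0.01  -0.167 -0.986] F [ 0.3 -0.2 -0.2] op 0.0853 g 0.0
turn [-0.298 -0.118  0.303] dp goal [-0.288 -1.551  0.385] now [-0.076 -1.502  0.613]
```

Emit:
servo_tool(
  motion=[
    {"dp": [0,0,0],"turn": [-0.149,-0.059,0.152]},
    {"dp": [0,0,0],"turn": [-0.149,-0.059,0.152]},
    {"dp": [-0.036,-0.194,0.03],"turn": [0,0,0]},
    {"dp": [-0.036,-0.194,0.03],"turn": [0,0,0]},
    {"dp": [-0.036,-0.194,0.03],"turn": [0,0,0]},
    {"dp": [-0.036,-0.194,0.03],"turn": [0,0,0]},
    {"dp": [-0.036,-0.194,0.03],"turn": [0,0,0]},
    {"dp": [-0.036,-0.194,0.03],"turn": [0,0,0]},
    {"dp": [-0.036,-0.194,0.03],"turn": [0,0,0]},
    {"dp": [-0.036,-0.194,0.03],"turn": [0,0,0]},
  ],
)

```text
clock: 13.93
position: [0.6012, 0.1286, 0.2798]
eef_rot: [-0.001, -0.12, 0.993, -0.002]
contact_force: [-0.8, 0.6, 0.4]
opening: 0.0853
grip_force: 0.0
```

```bash
python3 - <<'E'
from bench import manip
from h import *
s=manip.sense();rep(s);c=manip.camera("wrist")
T=TT(s)@np.array(c["tool_from_camera"]);iT=np.linalg.inv(TT(s))
hsv=cv2.cvtColor(c["pixels"],cv2.COLOR_RGB2HSV)
m=((hsv[...,1]>105)&((hsv[...,0]<14)|(hsv[...,0]>174))).astype(np.uint8)*255
m=cv2.morphologyEx(m,cv2.MORPH_OPEN,np.ones((5,5)))
m=cv2.morphologyEx(m,cv2.MORPH_CLOSE,np.ones((9,9)))
K,_=cv2.findContours(m,cv2.RETR_EXTERNAL,cv2.CHAIN_APPROX_NONE)
for k in K:
    if cv2.contourArea(k)<1500: continue
    P=np.array([(iT@np.r_[onz(c,p,.05,T),1])[:2]*1000 for p in k[:,0]],np.float32)
    r=cv2.minAreaRect(P);print(cv2.boundingRect(k),np.round(r[0],1),np.round(r[1],1),round(r[2],2),np.round(cv2.approxPolyDP(k,8,True)[:,0].tolist()).tolist())
np.save("w2.npy",c["pixels"]);cv2.imwrite("pics/w2.png",c["pixels"][:,:,::-1])
E
```

```text
t 13.93 q [-0.17  0.53 -0.15  1.55  0.09  1.06  1.47] p [0.6012 0.1286 0.2798] x [-0.971 -0.238  0.002] y [-0.238  0.971 -0.003] z [-0.001 -0.004 -1.   ] F [-0.8  0.6  0.4] op 0.0853 g 0.0
(289, 188, 64, 120) [-46.4   1.6] [131.6  61.5] 3.17 [[294, 188], [289, 305], [343, 307], [352, 193]]
(526, 174, 114, 76) [  3.8 279.4] [ 54.6 145.3] 18.44 [[526, 183], [560, 222], [639, 249], [631, 188], [542, 174]]
(0, 172, 131, 70) [ 2.000e-01 -2.618e+02] [140.6  66.8] 83.38 [[130, 198], [82, 172], [0, 181], [0, 221], [49, 241], [126, 212]]
```

The low front measures 131 x 62 mm with its centre at (-46, 1.6) mm in tool axes, yaw 3.2°, and it hasn't moved. I'll grip it 20 mm from the near end.

Emit:
servo_tool(
  motion=[
    {"dp": [-0.008,0.02,0.1],"turn": [0,0,0.106]},
    {"dp": [0,0,0.18],"turn": [0,0,0]},
    {"dp": [0,0,0.2],"turn": [0,0,0]},
    {"dp": [0,0,0.2],"turn": [0,0,0]},
    {"dp": [0,0,0.2],"turn": [0,0,0]},
    {"dp": [0,0,0.2],"turn": [0,0,0]},
    {"dp": [0,0,0.12],"turn": [0,0,0]},
    {"dp": [0,0,0.08],"turn": [0,0,0]},
    {"dp": [0,0,0.04],"turn": [0,0,0]},
    {"dp": [0,0,0],"turn": [0,0,0]},
  ],
  hand=1,
)

```text
clock: 14.82
position: [0.6004, 0.1329, 0.0143]
eef_rot: [-0.002, -0.092, 0.996, -0.002]
contact_force: [0.0, -0.5, 0.5]
opening: 0.0854
grip_force: 0.0
```

Emit:
servo_tool(
  motion=[
    {"dp": [0,0,0],"turn": [0,0,0]},
    {"dp": [0,0,0],"turn": [0,0,0]},
    {"dp": [0,0,0],"turn": [0,0,0]},
    {"dp": [0,0,0],"turn": [0,0,0]},
    {"dp": [0,0,0],"turn": [0,0,0]},
    {"dp": [0,0,0],"turn": [0,0,0]},
    {"dp": [0,0,0],"turn": [0,0,0]},
    {"dp": [0,0,0],"turn": [0,0,0]},
    {"dp": [0,0,0],"turn": [0,0,0]},
    {"dp": [0,0,0],"turn": [0,0,0]},
  ],
  hand=-1,
  squeeze=60,
)

```text
clock: 15.65
position: [0.6035, 0.1325, 0.0182]
eef_rot: [0.001, -0.091, 0.996, -0.002]
contact_force: [-0.9, -0.1, 7.2]
opening: 0.0612
grip_force: 66.1
```

Emit:
servo_tool(
  motion=[
    {"dp": [0,0,-0.05],"turn": [0,0,0]},
    {"dp": [0,0,-0.1],"turn": [0,0,0]},
    {"dp": [0,0,-0.15],"turn": [0,0,0]},
    {"dp": [0,0,-0.2],"turn": [0,0,0]},
    {"dp": [0,0,-0.2],"turn": [0,0,0]},
    {"dp": [0,0,-0.2],"turn": [0,0,0]},
    {"dp": [0,0,-0.2],"turn": [0,0,0]},
    {"dp": [0,0,-0.2],"turn": [0,0,0]},
    {"dp": [0,0,-0.2],"turn": [0,0,0]},
    {"dp": [0,0,-0.1],"turn": [0,0,0]},
  ],
)

```text
clock: 16.48
position: [0.6035, 0.1338, 0.3429]
eef_rot: [0.004, -0.091, 0.996, -0.002]
contact_force: [1.1, -0.4, 0.0]
opening: 0.0609
grip_force: 65.4
```

```bash
python3 - <<'E'
from bench import manip
from h import *
s=manip.sense();rep(s);todo(s,-60,[.5,.0,.34])
E
```

```text
t 16.48 q [-0.18  0.48 -0.14  1.46  0.07  1.2   1.42] p [0.6035 0.1338 0.3429] x [-0.983 -0.182 -0.008] y [-0.181  0.983 -0.004] z [ 0.008 -0.002 -1.   ] F [ 1.1 -0.4  0. ] op 0.0609 g 65.4
turn units [ 2.766  1.966 -2.796] rows 18.423866107157437
dp now-axes [ 0.63  -0.564  0.012] goal-axes [-0.014  0.783  0.321]
```

Emit:
servo_tool(
  motion=[
    {"dp": [0,0,0],"turn": [0.138,0.098,-0.14]},
    {"dp": [0,0,0],"turn": [0.138,0.098,-0.14]},
    {"dp": [0,0,0],"turn": [0.138,0.098,-0.14]},
    {"dp": [0,0,0],"turn": [0.138,0.098,-0.14]},
    {"dp": [0,0,0],"turn": [0.138,0.098,-0.14]},
    {"dp": [0,0,0],"turn": [0.138,0.098,-0.14]},
    {"dp": [0,0,0],"turn": [0.138,0.098,-0.14]},
    {"dp": [0,0,0],"turn": [0.138,0.098,-0.14]},
    {"dp": [0,0,0],"turn": [0.138,0.098,-0.14]},
    {"dp": [0,0,0],"turn": [0.138,0.098,-0.14]},
  ],
)

```text
clock: 17.32
position: [0.6022, 0.1341, 0.3369]
eef_rot: [-0.212, -0.423, 0.802, -0.365]
contact_force: [0.6, 0.1, -1.6]
opening: 0.0611
grip_force: 65.5
```

Emit:
servo_tool(
  motion=[
    {"dp": [0,0,0],"turn": [0.138,0.098,-0.14]},
    {"dp": [0,0,0],"turn": [0.138,0.098,-0.14]},
    {"dp": [0,0,0],"turn": [0.138,0.098,-0.14]},
    {"dp": [0,0,0],"turn": [0.138,0.098,-0.14]},
    {"dp": [0,0,0],"turn": [0.138,0.098,-0.14]},
    {"dp": [0,0,0],"turn": [0.138,0.098,-0.14]},
    {"dp": [0,0,0],"turn": [0.138,0.098,-0.14]},
    {"dp": [0,0,0],"turn": [0.138,0.098,-0.14]},
    {"dp": [0,0,0],"turn": [0.138,0.098,-0.14]},
    {"dp": [0,0,0],"turn": [0.138,0.098,-0.14]},
  ],
)

```text
clock: 18.15
position: [0.6021, 0.1344, 0.3362]
eef_rot: [0.354, 0.617, -0.35, 0.61]
contact_force: [0.5, -0.3, -1.9]
opening: 0.0613
grip_force: 65.6
```

```bash
python3 - <<'E'
from bench import manip
from h import *
s=manip.sense();rep(s);todo(s,-60,[.5,-.1,.36]);todo(s,-36,[.5,-.1,.36])
E
```

```text
t 18.15 q [-0.81  0.91 -0.05  1.78  1.3   1.74  2.01] p [0.6021 0.1344 0.3362] x [ 0.012 -0.     1.   ] y [-0.864 -0.504  0.01 ] z [ 0.504 -0.864 -0.006] F [ 0.5 -0.3 -1.9] op 0.0613 g 65.6
turn units [-0.009  0.012  0.019] rows 0.10086843242836428
dp now-axes [0.113 1.033 0.754] goal-axes [0.119 1.028 0.76 ]
turn units [0.791 0.016 0.016] rows 3.3149368733281785
dp now-axes [0.113 1.033 0.754] goal-axes [0.119 1.248 0.276]
```

Emit:
servo_tool(
  motion=[
    {"dp": [0,0,0],"turn": [0.198,0.004,0.004]},
    {"dp": [0,0,0],"turn": [0.198,0.004,0.004]},
    {"dp": [0,0,0],"turn": [0.198,0.004,0.004]},
    {"dp": [0,0,0],"turn": [0.198,0.004,0.004]},
    {"dp": [0.01,0.19,0.064],"turn": [0,0,0]},
    {"dp": [0.01,0.19,0.064],"turn": [0,0,0]},
    {"dp": [0.01,0.19,0.064],"turn": [0,0,0]},
    {"dp": [0.01,0.19,0.064],"turn": [0,0,0]},
    {"dp": [0.01,0.19,0.064],"turn": [0,0,0]},
    {"dp": [0.01,0.19,0.064],"turn": [0,0,0]},
  ],
)

```text
clock: 18.98
position: [0.5762, -0.0267, 0.339]
eef_rot: [0.233, 0.674, -0.22, 0.665]
contact_force: [0.7, 0.3, -3.6]
opening: 0.0613
grip_force: 65.7
```

```bash
python3 - <<'E'
from bench import manip
from h import *
s=manip.sense();rep(s);todo(s,-36,[.48,-.25,.36])
for n,w in(("scene",(205,285,285,355)),("side",(325,310,420,376))):
    c=manip.camera(n);g=cv2.cvtColor(c["pixels"],cv2.COLOR_RGB2HSV)
    x0,y0,x1,y1=w;sub=g[y0:y1,x0:x1]
    th,_=cv2.threshold(sub[...,2],0,255,cv2.THRESH_OTSU)
    m=((g[...,2]>th)).astype(np.uint8)*255
    m=cv2.morphologyEx(m,cv2.MORPH_OPEN,np.ones((3,3)))
    r,k=boxes(c,m,w,.012);print(n,th,np.round(r[0]),np.round(r[1]),round(r[2],1))
E
```

```text
t 18.98 q [-0.28  0.87 -0.53  2.47  1.82  1.98  1.58] p [ 0.5762 -0.0267  0.339 ] x [0.018 0.014 1.   ] y [-0.607 -0.794  0.022] z [ 0.795 -0.607 -0.006] F [ 0.7  0.3 -3.6] op 0.0613 g 65.7
turn units [0.046 0.012 0.042] rows 0.26637928685669665
dp now-axes [0.081 1.181 0.295] goal-axes [0.105 1.186 0.267]
scene 181.0 [ 504. -372.] [107. 110.] 4.8
side 166.0 [ 500. -374.] [104. 105.] 4.7
```

Joints 4 and 6 are at their limits because the wrist is too close in. I'll move outward first, then swing round.

Emit:
servo_tool(
  motion=[
    {"dp": [0,0,0.15],"turn": [0,0,0]},
    {"dp": [0,0,0.2],"turn": [0,0,0]},
    {"dp": [0,0.15,0.13],"turn": [0,0,0]},
    {"dp": [0,0.18,0.1],"turn": [0,0,0]},
    {"dp": [0,0.18,0.1],"turn": [0,0,0]},
    {"dp": [0,0.1,0.05],"turn": [0,0,0]},
    {"dp": [0,0.05,0.02],"turn": [0,0,0]},
    {"dp": [0,0,0],"turn": [0,0,0]},
    {"dp": [0,0,0],"turn": [0,0,0]},
    {"dp": [0,0,0],"turn": [0,0,0]},
  ],
)

```text
clock: 19.92
position: [0.6276, -0.2035, 0.3384]
eef_rot: [0.237, 0.677, -0.218, 0.662]
contact_force: [-0.1, 1.2, -0.3]
opening: 0.061
grip_force: 66.0
```

```bash
python3 - <<'E'
from bench import manip
from h import *
s=manip.sense();rep(s);todo(s,-36,[.55,-.37,.30]);todo(s,-50,[.55,-.37,.30])
E
```

```text
t 19.92 q [ 0.33  0.9  -0.65  2.47  2.4   1.98  1.89] p [ 0.6276 -0.2035  0.3384] x [0.028 0.018 0.999] y [-0.608 -0.793  0.032] z [ 0.793 -0.609 -0.011] F [-0.1  1.2 -0.3] op 0.061 g 66.0
turn units [0.05  0.023 0.06 ] rows 0.341918422919122
dp now-axes [-0.218  0.89   0.201] goal-axes [-0.192  0.902  0.175]
turn units [-0.416  0.015  0.063] rows 1.765691677757187
dp now-axes [-0.218  0.89   0.201] goal-axes [-0.192  0.832  0.388]
```

```bash
cat > kin.py <<'E'
import numpy as np
from h import *
from scipy.optimize import least_squares
D=[([-1.301,.629,.038,1.518,-.027,.996,-.02],[.214,.613,.230]),([-.16,.57,-.13,1.74,.1,.84,1.5],[.5713,.117,.201]),
([-.59,.7,-.11,1.48,.73,1.6,1.72],[.5653,.1179,.3224]),([-.85,.89,-.06,1.96,1.32,1.69,1.84],[.5653,.1181,.3221]),
([-1.07,1.16,-.08,1.36,1.19,1.91,2.11],[.55,.3609,.2498]),([-1.12,1.28,-.09,1.69,1.48,1.68,1.73],[.5575,.3679,.1205]),
([-.28,.87,-.53,2.47,1.82,1.98,1.58],[.5762,-.0267,.339]),([.33,.9,-.65,2.47,2.4,1.98,1.89],[.6276,-.2035,.3384]),([-.73,.6,-.18,1.32,.2,1.38,1.03],[.4715,.4182,.3269])]
E=lambda ax,a:Rn.from_euler(ax,a).as_matrix()
def fk(q,L):
    d1,l1,l2,d7,e=L;R=E('z',-q[0])@E('y',q[1]);p=np.array([0,0,d1])
    R=R@E('z',-q[2]);p=p+R@[e,0,l1];R=R@E('y',q[3]);p=p+R@[-e,0,0]
    R=R@E('z',-q[4]);p=p+R@[0,0,l2];R=R@E('y',q[5])@E('z',-q[6]+np.pi/2);p=p+R@[0,0,d7];return p,R
r=least_squares(lambda L:np.concatenate([fk(q,L)[0]-p for q,p in D]),[.34,.42,.4,.25,0])
L=r.x
lo=np.array([-3.06,-.37,-1.25,.18,-1.1,.23,-2.94]);hi=np.array([3.06,2.12,1.32,2.47,4.24,1.98,2.94])
def ik(p,G,q0):
    mid=(lo+hi)/2
    def f(q):
        P,R=fk(q,L);return np.r_[(P-p)*100,Rn.from_matrix(R.T@G).as_rotvec()*20,.02*(q-mid)]
    q0=np.clip(q0,lo+.01,hi-.01)
    s=least_squares(f,q0,bounds=(lo,hi));P,R=fk(s.x,L)
    return s.x,np.linalg.norm(P-p)*1000,np.degrees(np.linalg.norm(Rn.from_matrix(R.T@G).as_rotvec()))
E
python3 - <<'E'
from kin import *
print(np.round(L,3),"res",np.abs(r.fun).max())
q0=np.array([.33,.9,-.65,2.3,2.4,1.8,1.89])
for az in(-90,-75,-60,-50,-36,-20,0,20):
    G=goal(az);
    for nm,p in(("hi",[.6,-.3,.33]),("hi2",[.502,-.373,.3]),("fin",[.502,-.373,.114])):
        p=np.array(p)+(.025*G[:,2] if nm!="hi" else 0)
        q,e,a=ik(p,G,q0);print(az,nm,np.round(q,2),round(e,1),round(a,1))
E
```

```text
[ 0.335  0.577  0.392  0.368 -0.01 ] res 0.025676080432106202
-90 hi [-0.15  0.92  0.06  1.8   1.45  1.57  1.99] 0.0 0.0
-90 hi2 [-0.09  0.94  0.23  2.07  1.59  1.38  1.71] 0.0 0.0
-90 fin [-0.08  1.31  0.2   1.95  1.57  1.38  1.46] 0.0 0.0
-75 hi [-0.26  0.88  0.23  2.06  1.68  1.36  1.76] 0.0 0.0
-75 hi2 [-0.19  0.98  0.44  2.29  1.95  1.26  1.37] 0.0 0.0
-75 fin [-0.18  1.39  0.38  2.16  1.86  1.3   1.11] 0.0 0.0
-60 hi [-0.34  0.91  0.45  2.29  2.07  1.26  1.4 ] 0.0 0.0
-60 hi2 [-0.14  1.05  0.55  2.47  2.36  1.42  1.03] 2.4 1.0
-60 fin [-0.17  1.52  0.51  2.32  2.19  1.47  0.74] 0.0 0.0
-50 hi [-0.29  0.94  0.53  2.43  2.39  1.37  1.16] 0.0 0.0
-50 hi2 [-0.11  1.1   0.59  2.47  2.45  1.5   0.96] 18.7 6.6
-50 fin [-0.11  1.63  0.61  2.4   2.35  1.68  0.53] 0.0 0.0
-36 hi [-0.2   0.97  0.59  2.47  2.65  1.52  1.05] 19.4 5.3
-36 hi2 [0.02 1.65 1.14 2.47 2.62 1.98 0.14] 40.3 10.9
-36 fin [-0.01  1.82  0.83  2.44  2.5   1.98  0.25] 0.0 0.0
-20 hi [0.35 0.97 0.58 2.47 3.59 1.98 1.24] 25.6 6.2
-20 hi2 [0.85 1.01 0.29 2.47 3.93 1.98 1.62] 13.3 4.9
-20 fin [ 1.1   1.47 -0.17  2.38  3.94  1.98  2.19] 0.0 0.0
0 hi [0.56 0.94 0.55 2.39 4.03 1.98 1.38] 0.0 0.0
0 hi2 [ 1.6   1.06 -0.69  2.32  4.24  1.08  1.92] 0.0 0.0
0 fin [0.96 1.37 0.26 2.19 4.24 1.98 1.8 ] 2.3 1.2
20 hi [ 1.69  1.3  -1.25  2.18  4.24  0.44  1.96] 5.4 5.0
20 hi2 [ 1.87  1.37 -1.25  2.23  4.24  0.39  2.04] 12.8 11.5
20 fin [0.81 1.32 0.45 2.12 4.24 1.98 1.61] 28.8 15.3
```

```bash
python3 - <<'E'
from kin import *
print(np.round(np.abs(r.fun).reshape(-1,3).max(1)*1000,0))
from bench import manip
s=manip.sense();q=np.array(s["joint_positions"]);P,R=fk(q,L)
print("ori err deg",np.degrees(Rn.from_matrix(R.T@TT(s)[:3,:3]).as_rotvec()))
# general offsets fit
def fk2(q,V):
    d1,l1,l2,d7=V[:4];e=V[4:];R=E('z',-q[0]);p=R@[e[0],0,d1];R=R@E('y',q[1]);R=R@E('z',-q[2]);p=p+R@[e[1],0,l1];R=R@E('y',q[3])@E('z',-q[4]);p=p+R@[e[2],0,l2];R=R@E('y',q[5]);p=p+R@[e[3],0,d7];return p
f=least_squares(lambda V:np.concatenate([fk2(a,V)-b for a,b in D]),[.34,.42,.4,.25,0,0,0,0])
print(np.round(f.x,3),np.round(np.abs(f.fun).reshape(-1,3).max(1)*1000,1))
a=manip.camera("scene")
print("plane",[np.round(onz(a,p,.02)[:2],3) for p in((262,205),(303,238),(268,198),(300,243))])
E
```

```text
[26. 22. 13.  9. 10.  7. 15. 14. 20.]
ori err deg [ 2.64888756e-15 -2.25838557e-15 -3.02095858e-14]
[ 0.333  0.577  0.398  0.358 -0.003 -0.031  0.016 -0.015] [27.3 19.9  8.5  5.2  4.   5.7  6.5  8.1 17.9]
plane [array([ 0.331, -0.08 ]), array([ 0.487, -0.103]), array([ 0.33 , -0.051]), array([ 0.489, -0.12 ])]
```

```bash
cat > kin2.py <<'E'
from kin import *
def fkv(q,V):
    o=np.array(V).reshape(5,3);R=np.eye(3);p=np.zeros(3)+[o[4,0],o[4,1],0]
    for i,(a,b) in enumerate(((0,1),(2,3),(4,5))):
        R=R@E('z',-q[a]);p=p+R@o[i];R=R@E('y',q[b])
    p=p+R@o[3];return p,R@E('z',-q[6]+np.pi/2)
V0=np.array([0,0,.34,0,0,.55,0,0,.4,0,0,.36,0,0,0.])
from bench import manip
s=manip.sense()
D2=D+[(s["joint_positions"],s["position"])]
rr=least_squares(lambda V:np.concatenate([np.concatenate([fkv(a,V)[0]-b for a,b in D2])*100,.3*(V-V0)]),V0)
V=rr.x
def ik2(p,G,q0,free=.02):
    mid=np.clip(q0,lo+.1,hi-.1)
    f=lambda q:np.r_[(fkv(q,V)[0]-p)*100,Rn.from_matrix(fkv(q,V)[1].T@G).as_rotvec()*20,free*(q-mid)]
    s=least_squares(f,np.clip(q0,lo+.01,hi-.01),bounds=(lo,hi));P,R=fkv(s.x,V)
    return s.x,np.linalg.norm(P-p)*1000,np.degrees(np.linalg.norm(Rn.from_matrix(R.T@G).as_rotvec()))
E
python3 - <<'E'
from kin2 import *
print(np.round(V,3),np.round(np.abs(rr.fun[:30]).reshape(-1,3).max(1)*10,1))
for az in(-52,-45,-38,-30,-15):
    G=goal(az);q=np.array(s["joint_positions"])
    for p in([.6276,-.2035,.338],[.6,-.3,.3],[.58,-.4,.28],[.58,-.42,.2],[.55,-.4,.16],[.518,-.392,.114]):
        q,e,a=ik2(np.array(p),G,q);print(az,p,np.round(q,2),round(e,1),round(a,1))
E
```

```text
[-0.007 -0.007  0.331 -0.004 -0.018  0.568 -0.002  0.     0.387  0.003
  0.     0.352  0.004  0.     0.   ] [1.4 1.7 1.6 1.1 0.8 1.5 0.9 1.4 2.6 1.9]
-52 [0.6276, -0.2035, 0.338] [ 0.19  0.9  -0.63  2.29  2.06  1.98  1.84] 0.0 0.0
-52 [0.6, -0.3, 0.3] [ 0.33  0.97 -0.49  2.38  2.27  1.97  1.73] 0.0 0.0
-52 [0.58, -0.4, 0.28] [ 0.5   0.99 -0.34  2.37  2.54  1.89  1.7 ] 0.0 0.0
-52 [0.58, -0.42, 0.2] [ 0.52  1.17 -0.29  2.31  2.61  1.97  1.64] 0.0 0.0
-52 [0.55, -0.4, 0.16] [ 0.3   1.28 -0.02  2.36  2.47  1.98  1.29] 0.0 0.0
-52 [0.518, -0.392, 0.114] [0.18 1.44 0.15 2.37 2.36 1.98 1.  ] 0.0 0.0
-45 [0.6276, -0.2035, 0.338] [ 0.23  0.9  -0.62  2.38  2.21  1.98  1.82] 0.0 0.0
-45 [0.6, -0.3, 0.3] [ 0.39  0.97 -0.46  2.45  2.46  1.98  1.72] 0.0 0.0
-45 [0.58, -0.4, 0.28] [ 0.57  0.99 -0.29  2.42  2.75  1.89  1.7 ] 0.0 0.0
-45 [0.58, -0.42, 0.2] [ 0.55  1.17 -0.19  2.35  2.81  1.98  1.62] 0.0 0.0
-45 [0.55, -0.4, 0.16] [0.23 1.34 0.23 2.4  2.6  1.98 1.08] 0.0 0.0
-45 [0.518, -0.392, 0.114] [0.09 1.55 0.4  2.41 2.45 1.98 0.76] 0.0 0.0
-38 [0.6276, -0.2035, 0.338] [ 0.29  0.9  -0.6   2.46  
[... 607 characters left out ...]
.68] 0.0 0.0
-30 [0.58, -0.42, 0.2] [ 1.34  1.48 -1.01  2.36  3.48  1.6   2.69] 0.0 0.0
-30 [0.55, -0.4, 0.16] [ 1.34  1.58 -0.93  2.4   3.6   1.68  2.74] 0.0 0.0
-30 [0.518, -0.392, 0.114] [ 1.38  1.69 -0.83  2.41  3.75  1.71  2.76] 0.0 0.0
-15 [0.6276, -0.2035, 0.338] [ 1.12  1.19 -1.25  2.47  3.17  1.48  2.65] 33.8 4.6
-15 [0.6, -0.3, 0.3] [ 1.37  1.36 -1.25  2.47  3.36  1.34  2.76] 8.1 1.9
-15 [0.58, -0.4, 0.28] [ 1.57  1.35 -1.19  2.35  3.5   1.07  2.65] 0.0 0.0
-15 [0.58, -0.42, 0.2] [ 1.59  1.5  -1.09  2.26  3.68  1.03  2.66] 0.0 0.0
-15 [0.55, -0.4, 0.16] [ 1.63  1.6  -1.02  2.31  3.77  1.07  2.71] 0.0 0.0
-15 [0.518, -0.392, 0.114] [ 1.69  1.69 -0.94  2.31  3.9   1.05  2.73] 0.0 0.0
```

```bash
python3 - <<'E'
from kin2 import *
todo(s,-43,[.58,-.40,.28])
G=goal(-43);q=np.array(s["joint_positions"])
for p in([.6276,-.2035,.338],[.61,-.28,.32],[.595,-.34,.3],[.58,-.4,.28],[.58,-.42,.2],[.55,-.4,.16],[.52,-.39,.114]):
    q,e,a=ik2(np.array(p),G,q);print(p,np.round(q,2),round(e,1),round(a,1))
E
```

```text
turn units [-0.185  0.019  0.062] rows 0.8211395292839057
dp now-axes [-0.317  0.918  0.413] goal-axes [-0.292  0.884  0.497]
[0.6276, -0.2035, 0.338] [ 0.25  0.9  -0.62  2.41  2.26  1.98  1.82] 0.0 0.0
[0.61, -0.28, 0.32] [ 0.38  0.92 -0.5   2.45  2.46  1.95  1.77] 0.0 0.0
[0.595, -0.34, 0.3] [ 0.49  0.96 -0.4   2.46  2.64  1.93  1.74] 0.0 0.0
[0.58, -0.4, 0.28] [ 0.6   0.99 -0.3   2.43  2.82  1.9   1.72] 0.0 0.0
[0.58, -0.42, 0.2] [ 0.56  1.17 -0.16  2.36  2.87  1.98  1.61] 0.0 0.0
[0.55, -0.4, 0.16] [0.19 1.37 0.32 2.41 2.63 1.98 1.  ] 0.0 0.0
[0.52, -0.39, 0.114] [0.06 1.58 0.47 2.42 2.47 1.98 0.69] 0.0 0.0
```

Emit:
servo_tool(
  motion=[
    {"dp": [0,0,0],"turn": [-0.185,0.019,0.062]},
    {"dp": [-0.037,0.11,0.062],"turn": [0,0,0]},
    {"dp": [-0.037,0.11,0.062],"turn": [0,0,0]},
    {"dp": [-0.037,0.11,0.062],"turn": [0,0,0]},
    {"dp": [-0.037,0.11,0.062],"turn": [0,0,0]},
    {"dp": [-0.037,0.11,0.062],"turn": [0,0,0]},
    {"dp": [-0.037,0.11,0.062],"turn": [0,0,0]},
    {"dp": [-0.037,0.11,0.062],"turn": [0,0,0]},
    {"dp": [-0.037,0.11,0.062],"turn": [0,0,0]},
    {"dp": [0,0,0],"turn": [0,0,0]},
  ],
)

```text
clock: 20.8
position: [0.5771, -0.405, 0.2777]
eef_rot: [0.264, 0.658, -0.26, 0.656]
contact_force: [-1.1, -0.9, -1.2]
opening: 0.0608
grip_force: 66.0
```

```bash
python3 - <<'E'
from h import *
from bench import manip
s=manip.sense();rep(s);todo(s,-43,[.56,-.41,.18]);todo(s,-43,[.52,-.39,.14])
E
```

```text
t 20.8 q [ 0.62  1.   -0.32  2.43  2.81  1.9   1.75] p [ 0.5771 -0.405   0.2777] x [0.004 0.003 1.   ] y [-0.688 -0.725  0.005] z [ 0.725 -0.688 -0.001] F [-1.1 -0.9 -1.2] op 0.0608 g 66.0
turn units [0.017 0.001 0.01 ] rows 0.08175139172087982
dp now-axes [-0.489  0.074 -0.044] goal-axes [-0.488  0.077 -0.045]
turn units [0.017 0.001 0.01 ] rows 0.08175139172087982
dp now-axes [-0.689  0.138 -0.258] goal-axes [-0.688  0.14  -0.26 ]
```

Emit:
servo_tool(
  motion=[
    {"dp": [-0.07,0.01,-0.02],"turn": [0.002,0,0.001]},
    {"dp": [-0.07,0.01,-0.02],"turn": [0.002,0,0.001]},
    {"dp": [-0.07,0.01,-0.03],"turn": [0.002,0,0.001]},
    {"dp": [-0.07,0.02,-0.03],"turn": [0.002,0,0.001]},
    {"dp": [-0.07,0.02,-0.03],"turn": [0.002,0,0.001]},
    {"dp": [-0.07,0.02,-0.03],"turn": [0.002,0,0.001]},
    {"dp": [-0.07,0.02,-0.03],"turn": [0.002,0,0.001]},
    {"dp": [-0.07,0.01,-0.03],"turn": [0.002,0,0.001]},
    {"dp": [-0.07,0.01,-0.03],"turn": [0.001,0,0.001]},
    {"dp": [-0.06,0.01,-0.02],"turn": [0,0,0.001]},
  ],
)

```text
clock: 21.63
position: [0.5256, -0.3818, 0.1388]
eef_rot: [0.253, 0.659, -0.257, 0.66]
contact_force: [0.7, 0.6, -1.8]
opening: 0.0611
grip_force: 66.0
```

```bash
python3 - <<'E'
from h import *
from bench import manip
s=manip.sense();rep(s);todo(s,-43,[.518,-.388,.12])
a=manip.camera("scene");b=manip.camera("side")
cv2.imwrite("pics/p4.png",np.hstack([cv2.resize(a["pixels"][180:380,140:340],(400,400)),cv2.resize(b["pixels"][220:420,240:440],(400,400))])[:,:,::-1])
E
```

```text
t 21.63 q [0.04 1.53 0.47 2.46 2.49 1.97 0.71] p [ 0.5256 -0.3818  0.1388] x [-0.004 -0.005  1.   ] y [-0.672 -0.74  -0.006] z [ 0.74  -0.672 -0.001] F [ 0.7  0.6 -1.8] op 0.0611 g 66.0
turn units [-0.026  0.002 -0.012] rows 0.11815811384368172
dp now-axes [-0.094  0.049 -0.007] goal-axes [-0.094  0.048 -0.007]
```

View pics/p4.png

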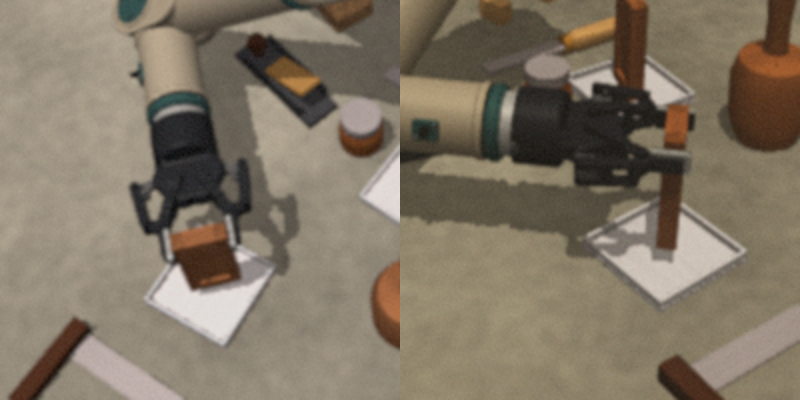

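The scene crop shows the front's foot at (210,285) over the tray centre at about (210,300), and the side view agrees. I'll lower it now.

Emit:
servo_tool(
  motion=[
    {"dp": [-0.025,0.02,0],"turn": [-0.02,0.001,-0.01]},
    {"dp": [-0.025,0.02,0],"turn": [0,0,0]},
    {"dp": [-0.025,0,0],"turn": [0,0,0]},
    {"dp": [-0.015,0,0],"turn": [0,0,0]},
    {"dp": [-0.01,0,0],"turn": [0,0,0]},
    {"dp": [-0.005,0,0],"turn": [0,0,0]},
    {"dp": [-0.005,0,0],"turn": [0,0,0]},
    {"dp": [-0.005,0,0],"turn": [0,0,0]},
    {"dp": [0,0,0],"turn": [0,0,0]},
    {"dp": [0,0,0],"turn": [0,0,0]},
  ],
)

```text
clock: 22.57
position: [0.5173, -0.3917, 0.1169]
eef_rot: [0.261, 0.657, -0.261, 0.657]
contact_force: [0.0, -0.4, -1.7]
opening: 0.061
grip_force: 66.0
```

```bash
python3 - <<'E'
from h import *
from bench import manip
s=manip.sense();rep(s);todo(s,-43,[.518,-.388,.112])
E
```

```text
t 22.57 q [0.05 1.57 0.46 2.42 2.46 1.97 0.69] p [ 0.5173 -0.3917  0.1169] x [ 0. -0.  1.] y [-0.686 -0.728  0.   ] z [ 0.728 -0.686 -0.   ] F [ 0.  -0.4 -1.7] op 0.061 g 66.0
turn units [0.01 0.   0.  ] rows 0.04262249960754453
dp now-axes [-0.025 -0.016 -0.01 ] goal-axes [-0.025 -0.016 -0.01 ]
```

Emit:
servo_tool(
  motion=[
    {"dp": [-0.004,0,0],"turn": [0,0,0]},
    {"dp": [-0.004,0,0],"turn": [0,0,0]},
    {"dp": [-0.004,0,0],"turn": [0,0,0]},
    {"dp": [-0.004,0,0],"turn": [0,0,0]},
    {"dp": [0,0,0],"turn": [0,0,0]},
    {"dp": [0,0,0],"turn": [0,0,0]},
    {"dp": [0,0,0],"turn": [0,0,0]},
    {"dp": [0,0,0],"turn": [0,0,0]},
    {"dp": [0,0,0],"turn": [0,0,0]},
    {"dp": [0,0,0],"turn": [0,0,0]},
  ],
)

```text
clock: 23.4
position: [0.5174, -0.3916, 0.1138]
eef_rot: [0.261, 0.657, -0.261, 0.657]
contact_force: [-0.1, -0.9, 0.7]
opening: 0.0614
grip_force: 66.0
```

Emit:
servo_tool(
  motion=[
    {"dp": [-0.003,0,0],"turn": [0,0,0]},
    {"dp": [-0.003,0,0],"turn": [0,0,0]},
    {"dp": [0,0,0],"turn": [0,0,0]},
    {"dp": [0,0,0],"turn": [0,0,0]},
    {"dp": [0,0,0],"turn": [0,0,0]},
    {"dp": [0,0,0],"turn": [0,0,0]},
    {"dp": [0,0,0],"turn": [0,0,0]},
    {"dp": [0,0,0],"turn": [0,0,0]},
    {"dp": [0,0,0],"turn": [0,0,0]},
    {"dp": [0,0,0],"turn": [0,0,0]},
  ],
)

```text
clock: 24.23
position: [0.5175, -0.3916, 0.1138]
eef_rot: [0.261, 0.657, -0.26, 0.658]
contact_force: [-0.6, 2.3, 4.5]
opening: 0.0613
grip_force: 66.2
```

The foot is on the tray floor: the vertical force rose to 4.5 N and the tool stopped descending. I'll release, back off and rise.

Emit:
servo_tool(
  motion=[
    {"dp": [0,0,0],"turn": [0,0,0]},
    {"dp": [0,0,0],"turn": [0,0,0]},
    {"dp": [0,0,0],"turn": [0,0,0]},
    {"dp": [0,0,0],"turn": [0,0,0]},
    {"dp": [0,0,0],"turn": [0,0,0]},
    {"dp": [0,0,0],"turn": [0,0,0]},
    {"dp": [0,0,0],"turn": [0,0,0]},
    {"dp": [0,0,0],"turn": [0,0,0]},
    {"dp": [0,0,0],"turn": [0,0,0]},
    {"dp": [0,0,0],"turn": [0,0,0]},
  ],
  hand=1,
)

```text
clock: 25.07
position: [0.5173, -0.3916, 0.1124]
eef_rot: [0.261, 0.657, -0.261, 0.657]
contact_force: [-0.1, 0.3, -0.6]
opening: 0.0856
grip_force: 0.0
```

```bash
python3 - <<'E'
from kin2 import *
s=manip.sense();rep(s);G=goal(-43);q=np.array(s["joint_positions"]);p=np.array(s["position"])
for d in(.02,.04,.06):
    q2,e,a=ik2(p-d*G[:,2],G,q);print(d,np.round(q2,2),round(e,1),round(a,1))
for d in(.03,.07):
    q2,e,a=ik2(p+[0,0,d],G,q);print("up",d,np.round(q2,2),round(e,1),round(a,1))
E
```

```text
t 25.07 q [0.05 1.58 0.46 2.42 2.46 1.97 0.69] p [ 0.5173 -0.3916  0.1124] x [ 0. -0.  1.] y [-0.686 -0.728  0.   ] z [ 0.728 -0.686 -0.   ] F [-0.1  0.3 -0.6] op 0.0856 g 0.0
0.02 [0.01 1.64 0.49 2.46 2.4  1.98 0.58] 0.0 0.0
0.04 [-0.04  1.7   0.48  2.47  2.29  1.98  0.5 ] 4.4 1.6
0.06 [-0.08  1.75  0.44  2.47  2.18  1.98  0.44] 9.3 3.6
up 0.03 [0.04 1.54 0.51 2.46 2.5  1.96 0.67] 0.0 0.0
up 0.07 [0.09 1.44 0.45 2.47 2.51 1.98 0.78] 8.8 2.4
```

Emit:
servo_tool(
  motion=[
    {"dp": [0.03,0,0.01],"turn": [0,0,0]},
    {"dp": [0.04,0,0.01],"turn": [0,0,0]},
    {"dp": [0.05,0,0.02],"turn": [0,0,0]},
    {"dp": [0.05,0,0.02],"turn": [0,0,0]},
    {"dp": [0.05,0,0.02],"turn": [0,0,0]},
    {"dp": [0.05,0,0.03],"turn": [0,0,0]},
    {"dp": [0.1,0,0.05],"turn": [0,0,0]},
    {"dp": [0.1,0,0.05],"turn": [0,0,0]},
    {"dp": [0.15,0,0.05],"turn": [0,0,0]},
    {"dp": [0.15,0,0.05],"turn": [0,0,0]},
  ],
)

```text
clock: 25.9
position: [0.5624, -0.4347, 0.268]
eef_rot: [0.261, 0.658, -0.261, 0.657]
contact_force: [0.3, 0.4, 0.9]
opening: 0.0853
grip_force: 0.0
```

```bash
python3 - <<'E'
from h import *
from bench import manip
s=manip.sense();rep(s)
a=manip.camera("scene");b=manip.camera("side");
# image-space axis of the standing front, and feet / tops across two views
for n,c,wins in(("scene",a,((200,235,290,345),(385,90,435,150))),("side",b,((325,260,420,375),(190,140,262,212)))):
    hsv=cv2.cvtColor(c["pixels"],cv2.COLOR_RGB2HSV);m=((hsv[...,1]>95)&((hsv[...,0]<15)|(hsv[...,0]>174))).astype(np.uint8)*255
    m=cv2.morphologyEx(m,cv2.MORPH_OPEN,np.ones((3,3)))
    for w in wins:
        r,k=boxes(c,m,w,.02)
        k=k.astype(float);lo_=k[k[:,1]>k[:,1].max()-2].mean(0);T=np.linalg.inv(np.array(c["pose"]))
        print(n,w,"bbox",k.min(0),k.max(0),"foot@floor",np.round(onz(c,lo_,.004)[:2],3))
        mm=np.zeros_like(m);cv2.fillPoly(mm,[k.astype(np.int32)],1);M=cv2.moments(mm,True);u=np.array([M["m10"],M["m01"]])/M["m00"]
        print("  centroid at z=.069:",np.round(onz(c,u,.069)[:2],3))
E
```

```text
t 25.9 q [0.03 1.2  0.71 2.44 2.81 1.69 0.84] p [ 0.5624 -0.4347  0.268 ] x [ 0.001 -0.     1.   ] y [-0.686 -0.727  0.001] z [ 0.727 -0.686 -0.001] F [0.3 0.4 0.9] op 0.0853 g 0.0
scene (200, 235, 290, 345) bbox [222. 299.] [254. 328.] foot@floor [ 0.492 -0.393]
  centroid at z=.069: [ 0.497 -0.376]
scene (385, 90, 435, 150) bbox [398. 101.] [421. 139.] foot@floor [0.527 0.364]
  centroid at z=.069: [0.532 0.386]
side (325, 260, 420, 375) bbox [368. 286.] [383. 356.] foot@floor [ 0.487 -0.395]
  centroid at z=.069: [ 0.506 -0.373]
side (190, 140, 262, 212) bbox [218. 156.] [226. 168.] foot@floor [0.631 0.612]
  centroid at z=.069: [0.594 0.517]
```

```bash
python3 -c "
from bench import manip
print(manip.finish_job())"
```

```text
the job is handed in; nothing more can be done
None
```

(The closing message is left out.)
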